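# Put the label scraper away in its slotted block

## Task

Put the label scraper away: take it off its sloped rest, slide its blade into the slot of the wooden block until it is fully home and standing upright, then swing the steel keeper bar all the way shut over its handle. The book, the jar and the brush stay where they are.

Things in the scene. Friction and masses are not known exactly. Their poses are not given: they have to be found in the camera images.
- scraper: Label scraper: flat steel blade 4 mm thick (x), 120 mm long (y), black handle along its whole upper edge. Origin: middle of the blade's free long edge; z runs up the blade. Handle 22 mm thick (x), 130 mm long (y), z = 60 to 84 mm. About 0.28 kg, centre of mass near z = 43 mm. Starts leaning on the rest, z 0.5 rad from vertical, edge down. Front and back are alike: either way round is right.
- rest: Fixed dark wooden sloped rest, foot 100 x 130 mm. Its slope (a board 60 mm wide in y) leans 0.5 rad from vertical towards its own +x and backs the blade up to 48 mm from the free edge; a ledge (110 mm wide) square to the slope carries that edge 24 mm above the table. Origin: on the table below the middle of that edge; z up.
- rack: Fixed holder: grey base plate 130 (x) x 190 x 10 mm (y -82 to +108 mm) with a keeper post at y = 92 mm (18 mm thick, 110 mm high) and a light wooden block on it. Origin: on the table at the middle of the base's width; z up. With the blade home, the scraper's origin is at rack z = 20 mm and its handle at z = 80 to 104 mm.
- rack_top (a point): Nominal middle of the wooden block's flat top (90 x 148 mm), 60 mm above the table, at rack x = y = 0. One upright slot along rack y: 7 mm wide (x), 128 mm long, 40 mm deep, no chamfer, centred at y = 0. The block is screwed on anywhere up to 8 mm to either side of this point along x; this shift is NOT reported: find the slot by touch or by eye.
- keeper (a joint): Steel keeper bar, 20 mm wide, 8 mm thick, 95 mm from hinge to end, underside 110 mm above the table; turns level about a vertical post at rack x = 0, y = 92 mm. 0 rad = shut on its stop, pointing along rack -y over the handle; grows as it opens towards rack -x (1.57 = along -x; limit 2.0). Stiff: stays where left, about 3 N at the pin moves it.
- keeper_pin (a point): Top of the upright steel pin (14 mm diameter, 34 mm tall, z = 118 to 152 mm above the table) near the bar's free end, 85 mm from the hinge: to push or pinch from above.
- keeper_hinge (a point): Point on the keeper's hinge axis, 110 mm above the table.
- book: Bystander: closed blue book lying flat, 150 x 210 x 30 mm; origin at the centre of its underside.
- jar: Bystander: closed jar, 52 mm diameter, 75 mm tall; origin at the centre of its underside.
- brush: Bystander: paste brush, 170 mm long, lying flat.
Things that resemble listed ones, but are neither listed nor needed, are in the scene too. What is shaped like the rest but blue or red is not meant. Leave any turquoise look-alike of the scraper alone.

How it is judged:
By the outcome, as a careful person would: the job done as asked, in the order asked, and still so for the second after the job is handed in, with the robot touching nothing.
It also fails if it takes over 64 s, if anything falls off the work surface, if the arm or the gripper's body presses on something with over 40 N, if the wrist force passes 120 N, or if a joint passes its speed limit or range.

## Robot

A 6-joint arm with a two-finger parallel gripper is mounted at the origin on the work surface. World frame = base frame: x ahead of the robot, y to its left, z up, the work surface at z = 0. Lengths are in mm, angles in degrees, forces in N, time in s.
With the tool pointing down it reaches from about 300 to 850 mm from the base axis. Payload 4.2 kg.
Tool frame: the origin (TCP) lies midway between the tips of the shut fingers; the grasp point (between the pads) lies env.hold_point_z behind it (env.hold_point_z is the distance from the TCP to the grasp point, in mm); z points along the fingers, y is the line along which they close (so a half turn about z gives the same grasp; the last joint's range is limited). The gripper opens to 91 mm and grips with 3 to 60 N. Pads are 32 mm wide; open, the fingers measure 118 mm over their backs; the gripper's body (76 mm by 178 mm) begins 60 mm behind the grasp point.
Start: joints at [74.141, 18.312, 89.639, -0, 72.044, -1.146], TCP at [146.045, 556.164, 177.976] pointing down, gripper open.
Joint ranges: [-177.97, 177.97], [-48.28, 115.42], [12.27, 149.76], [-77.06, 257.06], [2.81, 150.46], [-146.56, 146.56]. Speed limits (degrees/s): [147.25, 147.25, 180, 180, 180, 180].

## Interface

Orientations are given as [roll, pitch, yaw] about the fixed x, y, z axes, in that order (R = Rz(yaw) Ry(pitch) Rx(roll)).
In Python, from workcell import env, viewer, spotter gives the robot as it stands.
- The arm moves only by the tool apply_moves, never from a script. Its arguments are lists of equal length, an entry for each row: "delta_pos": the shift along the world's x, y, z normalised to -1 to 1, where 1 is 120 mm, a list of three; "rot": the turn, a rotation vector about the world's x, y, z normalised to -1 to 1, where 1 is 1.5 rad, a list of three; "hand": the opening, from 0 (shut) to 1 (fully open). A call has 1 to 10 rows; each row is the pose to reach, as a shift and turn from the pose commanded when the call began; what a row does not reach only later rows make up. A row lasts 1/12 s, in which the tool goes at most 41.7 mm and 7.16 degrees, less where a joint would pass 70% of its speed; a pose out of reach is approached as far as the arm can. A call with a number of a shift or a turn outside -1 to 1 is refused whole. A call with a gripper value outside its range is refused whole. The fingers move at their own pace and stop on an object; "newtons" is the grip in N (left out, the last holds). Time passes only in rows, so rows that repeat a pose let the fingers close. It gives the time, the measured TCP pose, the force, the opening and the grip force at its end, in the units of the state.
- env.state(): the state, without advancing time (a new reading comes with each control period).
- viewer.grab_frame(name): name is "scene" or "top" or "wrist"; returns a dict with "pixels" (384x512x3 uint8, red, green, blue), "camera_matrix" (3x3 intrinsics, pixels), "k1" (the pictures are not rectified: a ray, as slopes to the right and down, at radius r is drawn at 1 + k1 r^2 times it, then the intrinsics apply), "R" (3x3) and "t" (3): a world point X has camera coordinates R X + t; the wrist camera has in their place "mount" (4x4, takes a point from camera to tool coordinates, whose origin is the TCP and whose axes are the flange's). Camera axes: x right, y down, z forward; pixel columns grow to the right and rows downward; lengths in mm; the calibration is good to about 2 mm. A picture is of the moment at which its call begins: read the wrist's pose just before it. There is no depth.
- env.job_done(): hands the job in; it is judged then, once.
Trained networks look in a picture, given as the dict that the camera call returned (one of the last four; its "shot" number tells which), for a name from the list of things; names that differ only in an ending like _2 or _b are one class to them, and where a whole thing is asked for, a point or a joint stands for the part that bears it (a point fixed in the world has none). Each returns a list of dicts, best first, with "score" (0 to 1); they miss things now and then, are a little off and sometimes report something else, mostly with a low value. They report only what shows in the picture. A call takes as long as a camera call. They do not tell look-alikes from the thing itself.
- spotter.trace(picture, query): "mask" (384x512 bool, what is visible of it) and "box" ([centre column, centre row, width, height] in pixels, round what is visible of it).
- spotter.landmark_of(picture, query): "position" ([column, row] in pixels: a listed point, or the origin of a listed thing).
The state is a dict: "time_s": time; "qpos": joint angles; "qvel": joint speeds; "effort": joint torques, N m; "ee_pos": TCP position; "ee_rot": TCP orientation; "force": force on the tool from outside, world axes, zero at the start; "torque": the same for the moment, N m; "gripper_width": finger opening in mm; "gripper_force": force on a finger pad.
Only numpy, scipy, OpenCV 4.12 (cv2) and the standard library are available. Lean on these libraries where they do the work, as an engineer would, in place of code of your own. Each camera call takes 0.05 s, during which the arm holds its last target. There are 200 camera calls.

## Working session

There is one attempt and no reset: what is moved stays moved. The work goes in short steps, Python scripts to look and compute and a tool call to move; the robot and the scene stay as the last step left them, time stands still between calls to the robot, and variables do not carry over. Pictures are saved under pics/ and viewed, at most 10 in all, crops included, and the job is handed in when it is done.

Besides the shell and the picture viewer there is one more tool, called after "Call:" by a JSON object that holds its "method" and its "body". apply_moves: Moves the arm, as the interface text tells. Its arguments: {"type":"object","properties":{"delta_pos":{"type":"array"},"rot":{"type":"array"},"hand":{"type":"array"},"newtons":{"type":"number"}},"required":["delta_pos","rot","hand"]}

```bash
mkdir -p pics; ls
cat > h.py <<'E'
import numpy as np, cv2
from workcell import env, viewer, spotter
from scipy.spatial.transform import Rotation as Ro
def cam(p):
    K=np.array(p["camera_matrix"],float); d=np.array([p["k1"],0,0,0,0],float)
    if "R" in p: R=np.array(p["R"]);t=np.array(p["t"])
    else:
        M=np.array(p["mount"]); s=p["st"]; Rt=Ro.from_euler('xyz',s["ee_rot"],degrees=True).as_matrix()
        Rw=Rt@M[:3,:3]; c=Rt@M[:3,3]+np.array(s["ee_pos"]); R=Rw.T; t=-R@c
    return K,d,R,t
def grab(n):
    s=env.state(); p=viewer.grab_frame(n); p["st"]=s; return p
def ray(p,uv):
    K,d,R,t=cam(p); q=cv2.undistortPoints(np.array([[uv]],float),K,d)[0,0]
    return -R.T@t, R.T@np.array([q[0],q[1],1])
def atz(p,uv,z):
    c,v=ray(p,uv); return c+v*(z-c[2])/v[2]
def proj(p,X):
    K,d,R,t=cam(p); return cv2.projectPoints(np.array(X,float).reshape(-1,1,3),cv2.Rodrigues(R)[0],t,K,d)[0][:,0]
def save(p,f,box=None,s=1):
    im=cv2.cvtColor(p["pixels"],cv2.COLOR_RGB2BGR)
    if box: im=im[box[1]:box[3],box[0]:box[2]]
    cv2.imwrite("pics/"+f,cv2.resize(im,None,fx=s,fy=s,interpolation=cv2.INTER_CUBIC))
E
python3 - <<'E'
from h import *
print(env.state(), env.hold_point_z)
P={n:grab(n) for n in("top","scene")}
ims=[cv2.cvtColor(P[n]["pixels"],cv2.COLOR_RGB2BGR) for n in P]
cv2.imwrite("pics/a.png",ims[0]);cv2.imwrite("pics/b.png",ims[1])
for n,p in P.items():
  print(n,"cam at",ray(p,(256,192)))
  for q in "scraper rest rack rack_top keeper keeper_pin keeper_hinge book jar brush".split():
    for kind,f in(("L",spotter.landmark_of),("T",spotter.trace)):
      try: print(q,kind,[(np.round(d.get("position",d.get("box"))).tolist(),round(float(d["score"]),2)) for d in f(p,q)][:4])
      except Exception as e: print(q,kind,e)
E
```

```text
pics
{'time_s': 0.0, 'qpos': array([ 7.41414186e+01,  1.83494437e+01,  8.97074272e+01, -1.25192918e-03,
        7.20439752e+01, -1.14540134e+00]), 'qvel': array([ 0.00097355, -0.08436268, -0.05884781, -0.08063734,  0.10967732,
        0.04306637]), 'effort': array([-2.02390809e-03, -4.12467670e+01, -2.31972134e+01,  7.25764618e-02,
        4.55675845e-02, -1.34199249e-04]), 'ee_pos': array([145.8813694 , 555.58476988, 177.1354539 ]), 'ee_rot': array([-1.79899150e+02, -8.25849105e-04,  1.65287206e+02]), 'force': array([-0.22075575, -0.55177975, -0.21246648]), 'torque': array([ 0.02585106, -0.04178508,  0.00806729]), 'gripper_force': 0.0, 'gripper_width': 91.42343306128424} 18.8
top cam at (array([ 448.81900095,   47.5962633 , 1027.41869824]), array([ 0.15536031,  0.0177898 , -0.98791864]))
scraper L [([195.0, 219.0], 0.82), ([344.0, 303.0], 0.62)]
scraper T [([357.0, 313.0, 56.0, 48.0], 0.82), ([190.0, 209.0, 51.0, 24.0], 0.77), ([288.0, 129.0, 83.0, 66.0], 0.51)]
rest L [([184.0, 151.0], 0.89), ([182.0, 287.0], 0.7), ([196.0, 219.0], 0.63)]
rest T [([197.0, 220.0, 49.0, 38.0], 0.96),
[... 1231 characters left out ...]
ack T [([190.0, 169.0, 79.0, 73.0], 0.87)]
rack_top L []
rack_top T [([191.0, 169.0, 81.0, 77.0], 0.77)]
keeper L it knows: book, brush, jar, keeper_hinge, keeper_pin, rack, rack_top, rest, scraper
keeper T [([218.0, 149.0, 22.0, 25.0], 0.63)]
keeper_pin L [([227.0, 135.0], 0.82), ([208.0, 160.0], 0.54)]
keeper_pin T [([218.0, 148.0, 23.0, 37.0], 0.62)]
keeper_hinge L [([210.0, 159.0], 0.5)]
keeper_hinge T [([220.0, 145.0, 27.0, 30.0], 0.58)]
book L [([180.0, 271.0], 0.62)]
book T [([174.0, 267.0, 115.0, 70.0], 0.84)]
jar L [([268.0, 201.0], 0.81), ([178.0, 266.0], 0.24)]
jar T [([273.0, 194.0, 20.0, 32.0], 0.7), ([324.0, 230.0, 60.0, 32.0], 0.21)]
brush L [([237.0, 225.0], 0.65)]
brush T []
```

View pics/a.png

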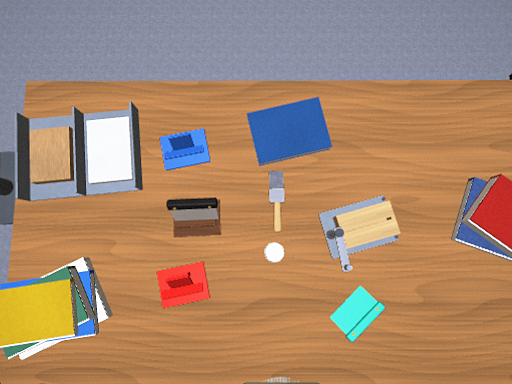

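View pics/b.png

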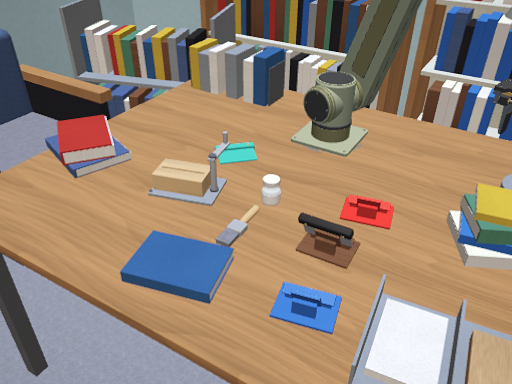

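The top view (up = +x, left = +y) shows three rest-like things: dark brown with the black-handled scraper (195,218), blue (184,149) and red (184,284). The turquoise look-alike scraper is at (357,313). The brown rest is the one meant, because the blue and red ones are excluded. The rack is at (360,228), with the keeper open and its pin near (346,266).

Run:
```python
from h import *
p=grab("top"); save(p,"c.png",(150,180,420,330),2.9)
for n,uv,z in [("rest",(196,219),24),("handleL",(167,203),95),("handleR",(218,203),95),("hinge",(338,232),120),("pin",(347,268),150),("pinhead?",(346,266),150),("slotA",(343,226),60),("slotB",(391,216),60),("jar",(274,252),75),("turq",(357,313),20),("brush",(277,200),10)]:
    print(n,np.round(atz(p,uv,z)))
```

```text
rest [532. 230.  24.]
handleL [568. 292.  95.]
handleR [567. 162.  95.]
hinge [ 491. -138.  120.]
pin [ 406. -150.  150.]
pinhead? [ 410. -148.  150.]
slotA [ 510. -164.   60.]
slotB [ 536. -291.   60.]
jar [443.  19.  75.]
turq [ 282. -201.   20.]
brush [586.   7.  10.]
```

View pics/c.png

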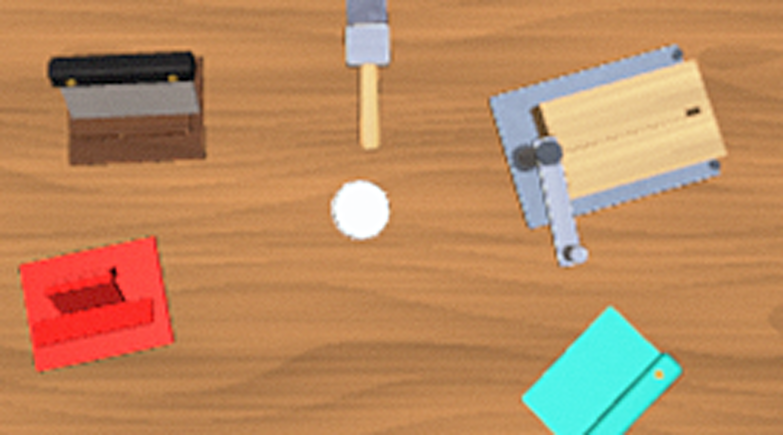

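Call:
{"method": "apply_moves", "body": {"delta_pos": [[0.85,-0.67,0.2],[0.85,-0.67,0.2],[0.85,-0.67,0.2],[0.85,-0.67,0.2]], "rot": [[0,0,-0.21],[0,0,-0.21],[0,0,-0.21],[0,0,-0.21]], "hand": [1,1,1,1]}}

```text
time_s: 2.38
ee_pos: [252.2, 473.0, 203.4]
ee_rot: [179.9, 0.2, 146.9]
force: [-0.2, 1.1, -0.4]
gripper_width: 91.2
gripper_force: 0.0
```

Call:
{"method": "apply_moves", "body": {"delta_pos": [[0.85,-0.67,0.2],[0.85,-0.67,0.2],[0.85,-0.67,0.2],[0.85,-0.67,0.2]], "rot": [[0,0,-0.21],[0,0,-0.21],[0,0,-0.21],[0,0,-0.21]], "hand": [1,1,1,1]}}

```text
time_s: 2.72
ee_pos: [354.4, 392.7, 227.3]
ee_rot: [179.8, 0.1, 128.9]
force: [0.0, 0.9, 0.2]
gripper_width: 91.2
gripper_force: 0.0
```

Call:
{"method": "apply_moves", "body": {"delta_pos": [[0.85,-0.67,0.2],[0.85,-0.67,0.2],[0.85,-0.67,0.2],[0.85,-0.67,0.2]], "rot": [[0,0,-0.21],[0,0,-0.21],[0,0,-0.21],[0,0,-0.21]], "hand": [1,1,1,1]}}

```text
time_s: 3.05
ee_pos: [456.5, 312.4, 250.9]
ee_rot: [179.8, 0.1, 110.8]
force: [0.1, 0.4, 0.9]
gripper_width: 91.4
gripper_force: 0.0
```

Call:
{"method": "apply_moves", "body": {"delta_pos": [[0.85,-0.67,0.2],[0.85,-0.67,0.2],[0.85,-0.67,0.2],[0.85,-0.67,0.2],[0.85,-0.67,0.2]], "rot": [[0,0,-0.21],[0,0,-0.21],[0,0,-0.21],[0,0,-0.21],[0,0,-0.21]], "hand": [1,1,1,1,1]}}

```text
time_s: 3.47
ee_pos: [555.5, 233.9, 273.5]
ee_rot: [-180.0, -0.0, 93.0]
force: [-0.8, -0.5, -0.2]
gripper_width: 91.2
gripper_force: 0.0
```

Run:
```python
from h import *
p=grab("wrist"); save(p,"d.png"); s=p["st"]; print(s["time_s"],s["ee_pos"],s["ee_rot"],s["qpos"]); print(np.round(p["mount"],3), p["camera_matrix"],p["k1"])
for q in("scraper","rest"):
  for d in spotter.landmark_of(p,q): print(q,d["position"],d["score"],np.round(atz(p,d["position"],24 if q=="scraper" else 0),1))
  for d in spotter.trace(p,q): print(q,d["box"],d["score"])
```

```text
3.4667 [555.49629457 233.91219226 273.51219341] [-1.79999872e+02 -2.09460190e-02  9.30205343e+01] [2.17298092e+01 1.85836707e+01 7.56711740e+01 1.99354550e-02
 8.57385582e+01 1.87077946e+01]
[[-1.00000e-03 -9.59000e-01 -2.82000e-01  8.16380e+01]
 [ 1.00000e+00 -1.00000e-03 -1.00000e-03  1.06300e+00]
 [ 0.00000e+00 -2.82000e-01  9.59000e-01 -2.07725e+02]
 [ 0.00000e+00  0.00000e+00  0.00000e+00  1.00000e+00]] [[305.24209906   0.         255.03059198]
 [  0.         305.24209906 189.89277592]
 [  0.           0.           1.        ]] 0.002075311423060656
scraper [235.5, 155.1] 0.73 [526.8 234.4  24. ]
scraper [254.8, 161.0, 36.4, 103.0] 0.97
rest [370.1, 136.1] 0.85 [734.4 270.9   0. ]
rest [240.7, 154.5] 0.66 [533.7 231.5   0. ]
rest [121.7, 126.5] 0.64 [348.  265.7   0. ]
rest [245.0, 150.4, 68.6, 82.2] 0.91
rest [372.1, 132.8, 69.2, 93.3] 0.62
rest [124.2, 124.5, 86.4, 91.9] 0.61
```

View pics/d.png

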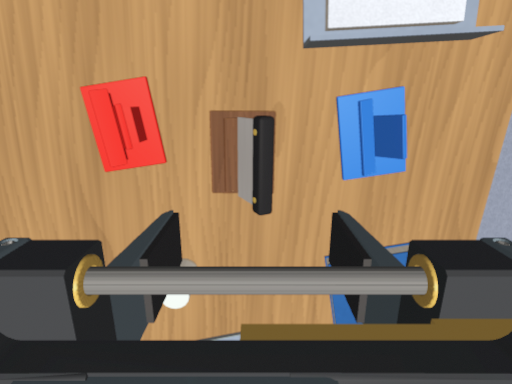

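The wrist view (right = +x, up = +y) shows the scraper on the brown rest, with the handle running from (264,116) to (262,213). Blue and red are well apart from it. Next I fit the handle pose.

```bash
cat >> h.py <<'E'
from scipy.optimize import least_squares
def box(x,y,z): return np.array([[a,b,c] for a in x for b in y for c in z],float)
def mom(mask_or_poly,poly=True):
    m=cv2.moments(mask_or_poly.astype(np.float32) if poly else mask_or_poly.astype(np.uint8),binaryImage=not poly)
    A=m['m00']; return np.array([m['m10']/A,m['m01']/A,0.5*np.arctan2(2*m['mu11'],m['mu20']-m['mu02']),A])
def scr(q,tilt=.5): # x,y of edge,z,yaw -> R,t
    return (Ro.from_euler('z',q[3])*Ro.from_euler('y',tilt)).as_matrix(), np.array(q[:3])
E
python3 - <<'E'
from h import *
H=box((-11,11),(-65,65),(60,84))
for n in("wrist","top"):
    p=grab(n); best=None
    d=[d for d in spotter.trace(p,"scraper")]
    for dd in d:
        m=dd["mask"]&(p["pixels"].max(2)<60); 
        if m.sum()>150: break
    m=cv2.dilate(cv2.morphologyEx(m.astype(np.uint8),cv2.MORPH_OPEN,np.ones((3,3))),np.ones((1,1)))
    k,l,st,c=cv2.connectedComponentsWithStats(m); i=1+np.argmax(st[1:,4]); o=mom(l==i,False)
    def f(q):
        R,t=scr([q[0],q[1],24,q[2]]); h=cv2.convexHull(proj(p,H@R.T+t).astype(np.float32)); r=mom(h)
        da=(r[2]-o[2]+np.pi/2)%np.pi-np.pi/2
        return np.array([r[0]-o[0],r[1]-o[1],da*50]),r
    s=least_squares(lambda q:f(q)[0],[530,230,.05],x_scale=[10,10,.1])
    print(n,s.x,np.degrees(s.x[2]),s.cost,"area",o[3],f(s.x)[1][3])
E
```

```text
wrist [5.32124525e+02 2.31320744e+02 5.00000000e-02] 2.8647889756541165 0.12134529027276816 area 1818.0 2355.4654793940717
top [5.33892938e+02 2.23165026e+02 7.89559535e-02] 4.523842902072064 0.07391606571896214 area 328.0 639.4270152627723
```

Run:
```python
from h import *
H=box((-11,11),(-65,65),(60,84))
for n in("wrist","top"):
  p=grab(n); g=p["pixels"].max(2)
  b=(225,100,290,225) if n=="wrist" else (160,192,225,222)
  for th in(50,75):
    m=np.zeros(g.shape,np.uint8); m[b[1]:b[3],b[0]:b[2]]=(g<th)[b[1]:b[3],b[0]:b[2]]
    m=cv2.morphologyEx(m,cv2.MORPH_OPEN,np.ones((5,5)))
    k,l,st,c=cv2.connectedComponentsWithStats(m); i=1+np.argmax(st[1:,4])
    cs=cv2.findContours((l==i).astype(np.uint8),0,1)[0][0]; o=mom(cv2.convexHull(cs).astype(np.float32)); 
    def f(q):
        R,t=scr([q[0],q[1],24,q[2]]); h=cv2.convexHull(proj(p,H@R.T+t).astype(np.float32)); r=mom(h)
        return np.array([r[0]-o[0],r[1]-o[1],((r[2]-o[2]+np.pi/2)%np.pi-np.pi/2)*50]),r
    s=least_squares(lambda q:f(q)[0],[530,230,.05],x_scale=[10,10,.1],diff_step=1e-2)
    print(n,th,s.x,np.degrees(s.x[2]),s.cost,"area",o[3],f(s.x)[1][3],st[i])
```

```text
wrist 50 [5.38152944e+02 2.30964736e+02 3.22018691e-02] 1.8450311927000724 4.702192512578661e-11 area 907.0 2362.718965980923 [263 118  13  97 878]
wrist 75 [5.32231231e+02 2.31762010e+02 4.48336312e-02] 2.568777847591893 1.1235361688702517e-11 area 1835.5 2355.8428788387682 [ 255  117   21   99 1859]Traceback (most recent call last):
  File "<stdin>", line 9, in <module>
    return _wrapfunc(a, 'argmax', axis=axis, out=out, **kwds)
    return bound(*args, **kwds)
ValueError: attempt to get argmax of an empty sequence
```

Call:
{"method": "apply_moves", "body": {"delta_pos": [[0.483,0,-0.86],[0.483,0,-0.86],[0.483,0,-0.86],[0.483,0,-0.86],[0.483,0,-0.86],[0.483,0,-0.86]], "rot": [[-0.015,0.333,-0.006],[-0.015,0.333,-0.006],[-0.015,0.333,-0.006],[-0.015,0.333,-0.006],[-0.015,0.333,-0.006],[-0.015,0.333,-0.006]], "hand": [1,1,1,1,1,1]}}

```text
time_s: 4.52
ee_pos: [612.7, 234.2, 165.4]
ee_rot: [-151.0, -0.0, 92.5]
force: [-0.5, 0.4, 1.0]
gripper_width: 90.9
gripper_force: 0.0
```

Run:
```python
from h import *
p=grab("wrist"); save(p,"e.png"); s=p["st"]; print(s["time_s"],s["ee_pos"],s["ee_rot"])
R,t=scr([532.2,231.5,24,.0455]); Rt=Ro.from_euler('xyz',s["ee_rot"],degrees=True).as_matrix()
print("axes err",np.round(Rt.T@R,3)); print("tcp in scraper",R.T@(np.array(s["ee_pos"])-t))
H=box((-11,11),(-65,65),(60,84)); print(np.round(proj(p,H@R.T+t)).tolist())
```

```text
4.5167 [612.66726776 234.16975174 165.3522377 ] [-1.50994781e+02 -1.64767708e-02  9.24815480e+01]
axes err [[ 0.002  1.     0.001]
 [ 1.    -0.002 -0.006]
 [-0.006  0.001 -1.   ]]
tcp in scraper [  2.88228025  -0.99300884 162.64461335]
[[243.0, 237.0], [242.0, 247.0], [241.0, 117.0], [240.0, 118.0], [263.0, 237.0], [263.0, 247.0], [263.0, 117.0], [264.0, 118.0]]
```

View pics/e.png

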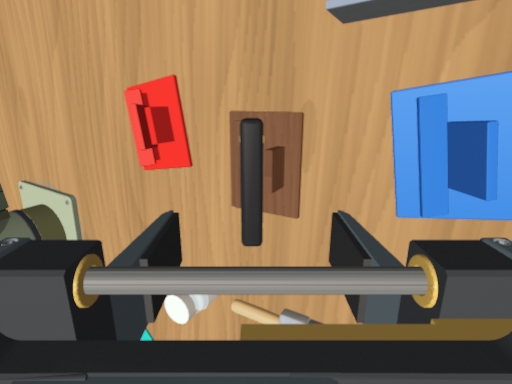

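The fitted handle outline lands on the picture, at columns 240–263 and rows 118–246. Next I descend along the tool axis.

Call:
{"method": "apply_moves", "body": {"delta_pos": [[-0.14,0,-0.25],[-0.28,-0.01,-0.5],[-0.36,-0.01,-0.64],[-0.44,-0.01,-0.77],[-0.44,-0.01,-0.77],[-0.44,-0.01,-0.77],[-0.44,-0.01,-0.77]], "rot": [[0,0,0],[0,0,0],[0,0,0],[0,0,0],[0,0,0],[0,0,0],[0,0,0]], "hand": [1,1,1,1,1,1,1]}}

```text
time_s: 5.15
ee_pos: [560.4, 234.1, 82.6]
ee_rot: [-151.8, -0.2, 92.6]
force: [0.7, 0.3, 0.7]
gripper_width: 90.9
gripper_force: 0.0
```

Run:
```python
from h import *
s=env.state(); R,t=scr([532.2,231.5,24,.0455]); print(s["ee_pos"],s["ee_rot"],s["force"],"tcp in scraper",R.T@(np.array(s["ee_pos"])-t))
```

```text
[560.37292601 234.10745596  82.60734093] [-151.80212957   -0.23406864   92.57720648] [0.67841023 0.32250639 0.69875111] tcp in scraper [-3.29529568  1.3233315  64.98248085]
```

Call:
{"method": "apply_moves", "body": {"delta_pos": [[0,-0.01,-0.037],[0,-0.01,-0.037],[0,-0.01,-0.037],[0,-0.01,-0.037]], "rot": [[0,0,0],[0,0,0],[0,0,0],[0,0,0]], "hand": [1,1,1,1]}}

```text
time_s: 5.48
ee_pos: [559.6, 232.1, 74.0]
ee_rot: [-151.4, -0.1, 92.5]
force: [1.0, -0.3, -0.4]
gripper_width: 91.2
gripper_force: 0.0
```

Run:
```python
from h import *
s=env.state(); R,t=scr([532.2,231.5,24,.0455]); print(s["ee_pos"],s["ee_rot"],s["force"],"tcp in scraper",R.T@(np.array(s["ee_pos"])-t))
```

```text
[559.58189367 232.10444343  73.99881537] [-1.51380175e+02 -1.28755647e-01  9.25206431e+01] [ 0.97159217 -0.34777222 -0.35923688] tcp in scraper [ 0.05842088 -0.64162846 57.00526196]
```

Call:
{"method": "apply_moves", "body": {"delta_pos": [[0,0,0],[0,0,0],[0,0,0],[0,0,0],[0,0,0],[0,0,0],[0,0,0],[0,0,0],[0,0,0],[0,0,0]], "rot": [[0,0,0],[0,0,0],[0,0,0],[0,0,0],[0,0,0],[0,0,0],[0,0,0],[0,0,0],[0,0,0],[0,0,0]], "hand": [0,0,0,0,0,0,0,0,0,0], "newtons": 45}}

```text
time_s: 6.32
ee_pos: [559.2, 232.2, 73.9]
ee_rot: [-151.4, -0.1, 92.5]
force: [0.5, -0.1, -0.4]
gripper_width: 27.5
gripper_force: 0.0
```

Call:
{"method": "apply_moves", "body": {"delta_pos": [[0,0,0],[0,0,0],[0,0,0],[0,0,0]], "rot": [[0,0,0],[0,0,0],[0,0,0],[0,0,0]], "hand": [0,0,0,0]}}

```text
time_s: 6.65
ee_pos: [559.2, 232.2, 73.9]
ee_rot: [-151.4, -0.1, 92.5]
force: [-0.1, 0.0, -1.0]
gripper_width: 1.6
gripper_force: 0.0
```

Run:
```python
from h import *
a=grab("wrist");b=grab("scene");c=grab("top")
r=lambda p,bx,s:cv2.resize(cv2.cvtColor(p["pixels"],cv2.COLOR_RGB2BGR)[bx[1]:bx[3],bx[0]:bx[2]],(390,290),interpolation=cv2.INTER_CUBIC)
cv2.imwrite("pics/f.png",np.vstack([np.hstack([r(a,(0,0,512,384),1),r(b,(250,150,420,276),1)]),np.hstack([r(c,(110,140,260,252),1),r(a,(170,90,340,216),1)])]))
```

```text
(no output)
```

View pics/f.png

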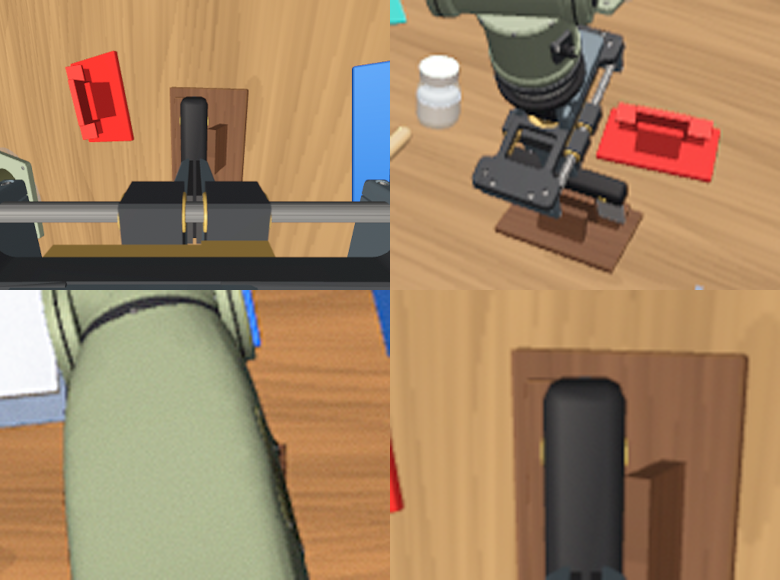

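Run:
```python
from h import *
p=grab("wrist"); s=p["st"]; R,t=scr([532.2,231.5,24,.0455]); print(s["ee_pos"],s["gripper_width"],s["gripper_force"],s["force"])
H=box((-11,11),(-65,65),(60,84)); print(np.round(proj(p,H@R.T+t)).tolist())
Rt=Ro.from_euler('xyz',s["ee_rot"],degrees=True).as_matrix()
for z in(0,-18.8,-40): print(z,proj(p,Rt@[0,0,z]+s["ee_pos"]))
save(p,"g.png",(200,100,312,280),3.3)
c=viewer.grab_frame("scene"); save(c,"g2.png",(270,170,400,270),6)
a=cv2.imread("pics/g.png");b=cv2.resize(cv2.imread("pics/g2.png"),None,fx=.54,fy=.54); H=max(len(a),len(b))
cv2.imwrite("pics/g3.png",np.hstack([cv2.copyMakeBorder(i,0,H-len(i),0,0,0) for i in(a,b)]))
print(proj(c,[s["ee_pos"],t,R@[0,0,84]+t,R@[0,-65,84]+t]))
```

```text
[559.20415842 232.16667811  73.95412672] 0.5365994333782556 0.0 [0.15479097 0.4352627  0.00095343]
[[241.0, 296.0], [239.0, 317.0], [238.0, 126.0], [236.0, 129.0], [269.0, 296.0], [271.0, 317.0], [271.0, 126.0], [274.0, 129.0]]
0 [[254.5560671 216.8863264]]
-18.8 [[254.50714132 227.16873025]]
-40 [[254.44047423 241.17915636]]
[[326.4665335  227.87169402]
 [328.90523583 237.91983488]
 [325.5031428  222.97955793]
 [299.18323824 214.43657829]]
```

View pics/g3.png

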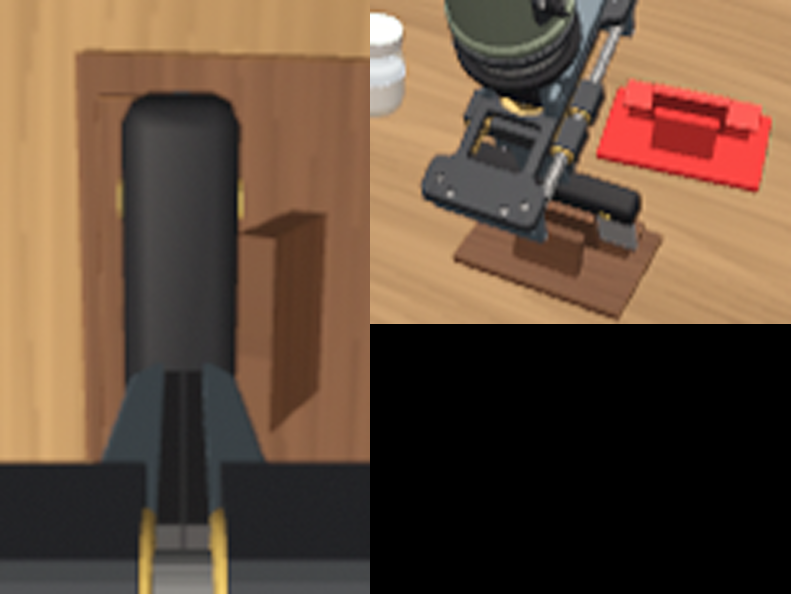

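Panel 1 shows the shut fingers, with tips at about row 212, lying on top of the handle. So the real tips are about 30 mm behind the reported TCP. Their open spacing of about 157 px agrees: it gives a depth of about 185 mm, not 217 mm. I reopen and go deeper, watching the force.

Call:
{"method": "apply_moves", "body": {"delta_pos": [[0,0,0],[0,0,0],[0,0,0],[0,0,0],[0,0,0],[0,0,0],[0,0,0],[0,0,0],[0,0,0],[0,0,0]], "rot": [[0,0,0],[0,0,0],[0,0,0],[0,0,0],[0,0,0],[0,0,0],[0,0,0],[0,0,0],[0,0,0],[0,0,0]], "hand": [1,1,1,1,1,1,1,1,1,1]}}

```text
time_s: 7.73
ee_pos: [559.2, 232.1, 73.9]
ee_rot: [-151.4, -0.1, 92.5]
force: [-0.2, 0.3, -0.4]
gripper_width: 64.4
gripper_force: 0.0
```

Run:
```python
from h import *
s=env.state(); print(s["gripper_width"],s["ee_pos"]); p=grab("wrist")
g=cv2.cvtColor(p["pixels"],cv2.COLOR_RGB2GRAY)
# predicted tip positions of open fingers for various tip z
for z in (0,-10,-20,-30,-40):
  s=p["st"];Rt=Ro.from_euler('xyz',s["ee_rot"],degrees=True).as_matrix(); w=s["gripper_width"]/2
  print(z,np.round(proj(p,[Rt@np.array([x,y,z])+s["ee_pos"] for x in(16,-16) for y in(-w,w)])).tolist())
save(p,"i.png",(150,190,362,330),3.7)
```

```text
64.40605622753299 [559.18876627 232.14330889  73.9219988 ]
0 [[209.0, 196.0], [300.0, 196.0], [211.0, 237.0], [298.0, 237.0]]
-10 [[207.0, 200.0], [302.0, 200.0], [209.0, 243.0], [300.0, 243.0]]
-20 [[205.0, 205.0], [304.0, 205.0], [207.0, 250.0], [302.0, 250.0]]
-30 [[203.0, 211.0], [306.0, 210.0], [205.0, 257.0], [304.0, 257.0]]
-40 [[200.0, 216.0], [309.0, 216.0], [202.0, 265.0], [307.0, 265.0]]
```

View pics/i.png

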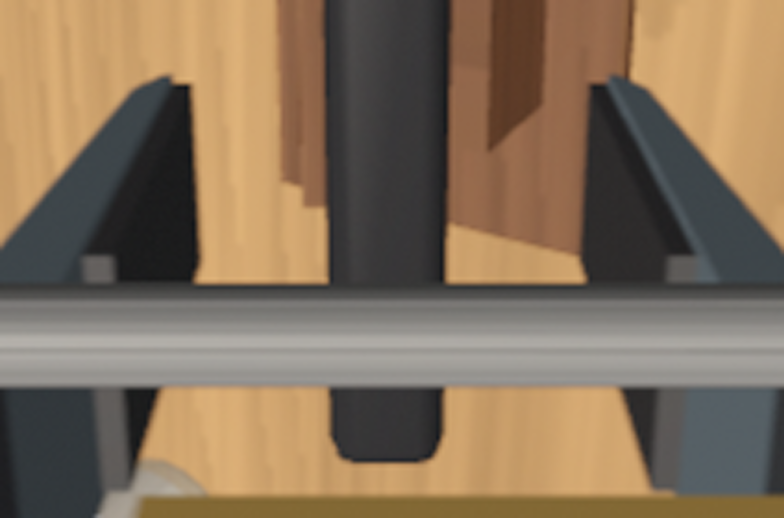

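Pad tips show at full-image (201,213) and (309,213), which matches tool z of about -34 mm. The handle's near end is at row 314, as predicted. I shift the grasp 36 mm deeper.

Call:
{"method": "apply_moves", "body": {"delta_pos": [[0,0,0],[0,0,0],[0,0,0],[-0.04,0,-0.07],[-0.07,0,-0.13],[-0.1,0,-0.18],[-0.12,-0.005,-0.22],[-0.144,-0.006,-0.263],[-0.144,-0.006,-0.263],[-0.144,-0.006,-0.263]], "rot": [[0,0,0],[0,0,0],[0,0,0],[0,0,0],[0,0,0],[0,0,0],[0,0,0],[0,0,0],[0,0,0],[0,0,0]], "hand": [1,1,1,1,1,1,1,1,1,1]}}

```text
time_s: 8.62
ee_pos: [541.6, 231.4, 42.1]
ee_rot: [-151.3, -0.1, 92.5]
force: [-0.8, 0.1, 0.2]
gripper_width: 90.9
gripper_force: 0.0
```

Call:
{"method": "apply_moves", "body": {"delta_pos": [[0,0,0],[0,0,0],[0,0,0],[0,0,0],[0,0,0],[0,0,0],[0,0,0],[0,0,0],[0,0,0],[0,0,0]], "rot": [[0,0,0],[0,0,0],[0,0,0],[0,0,0],[0,0,0],[0,0,0],[0,0,0],[0,0,0],[0,0,0],[0,0,0]], "hand": [0,0,0,0,0,0,0,0,0,0], "newtons": 45}}

```text
time_s: 9.45
ee_pos: [541.9, 231.4, 42.4]
ee_rot: [-151.4, -0.1, 92.5]
force: [-0.5, -0.4, 0.1]
gripper_width: 27.2
gripper_force: 0.0
```

Call:
{"method": "apply_moves", "body": {"delta_pos": [[0,0,0],[0,0,0],[0,0,0],[0,0,0]], "rot": [[0,0,0],[0,0,0],[0,0,0],[0,0,0]], "hand": [0,0,0,0]}}

```text
time_s: 9.78
ee_pos: [541.5, 231.4, 42.7]
ee_rot: [-151.3, -0.1, 92.5]
force: [-1.4, -0.3, 1.4]
gripper_width: 22.2
gripper_force: 45.0
```

Gripped at 22.2 mm and 45 N. I lift along the slope, stand it upright, and carry it past the rack's far side, where the wrist camera can see the slot.

Call:
{"method": "apply_moves", "body": {"delta_pos": [[0.1,0.005,0.18],[0.22,0.01,0.4],[0.33,0.015,0.6],[0.44,0.02,0.8],[0.44,0.02,0.8]], "rot": [[0,0,0],[0,0,0],[0,0,0],[0,0,0],[0,0,0]], "hand": [0,0,0,0,0]}}

```text
time_s: 10.2
ee_pos: [599.2, 234.4, 141.5]
ee_rot: [-152.0, -0.3, 92.5]
force: [0.0, 0.2, -2.0]
gripper_width: 21.7
gripper_force: 45.0
```

Call:
{"method": "apply_moves", "body": {"delta_pos": [[-0.1,-0.2,0.3],[-0.2,-0.4,0.43],[-0.3,-0.7,0.43],[-0.36,-1,0.43],[-0.36,-1,0.43],[-0.36,-1,0.43]], "rot": [[0.015,-0.333,0.006],[0.015,-0.333,0.006],[0.015,-0.333,0.006],[0.015,-0.333,0.006],[0.015,-0.333,0.006],[0.015,-0.333,0.006]], "hand": [0,0,0,0,0,0]}}

```text
time_s: 10.7
ee_pos: [545.3, 111.5, 187.9]
ee_rot: [-179.7, 0.1, 93.0]
force: [1.7, 0.6, -2.7]
gripper_width: 21.8
gripper_force: 45.0
```

Call:
{"method": "apply_moves", "body": {"delta_pos": [[0,-0.3,0],[0,-0.6,0],[0,-1,0],[0,-1,0]], "rot": [[0,0,0.106],[0,0,0.106],[0,0,0.106],[0,0,0.106]], "hand": [0,0,0,0]}}

```text
time_s: 11.03
ee_pos: [551.9, -11.5, 188.8]
ee_rot: [-179.9, 0.2, 102.0]
force: [0.2, 0.2, -3.8]
gripper_width: 21.8
gripper_force: 45.0
```

Call:
{"method": "apply_moves", "body": {"delta_pos": [[0,-0.33,0],[0,-0.66,0],[0,-1,0],[0,-1,0]], "rot": [[0,0,0],[0,0,0],[0,0,0],[0,0,0]], "hand": [0,0,0,0]}}

```text
time_s: 11.37
ee_pos: [552.2, -133.0, 188.6]
ee_rot: [-179.9, 0.3, 101.9]
force: [0.6, 1.2, -2.4]
gripper_width: 21.8
gripper_force: 45.0
```

Call:
{"method": "apply_moves", "body": {"delta_pos": [[0,-0.33,0],[0,-0.66,0],[0,-1,0],[0,-1,0]], "rot": [[0,0,0],[0,0,0],[0,0,0],[0,0,0]], "hand": [0,0,0,0]}}

```text
time_s: 11.7
ee_pos: [552.2, -253.3, 188.2]
ee_rot: [-179.9, 0.3, 101.9]
force: [0.4, -0.4, -3.5]
gripper_width: 21.6
gripper_force: 45.0
```

Call:
{"method": "apply_moves", "body": {"delta_pos": [[0,-0.33,0],[0,-0.66,0],[0,-0.95,0],[0,-0.98,0],[0,-0.98,0],[0,-0.98,0]], "rot": [[0,0,0],[0,0,0],[0,0,0],[0,0,0],[0,0,0],[0,0,0]], "hand": [0,0,0,0,0,0]}}

```text
time_s: 12.2
ee_pos: [551.9, -362.9, 188.4]
ee_rot: [-179.9, -0.1, 102.2]
force: [0.7, 1.6, -3.8]
gripper_width: 22.0
gripper_force: 45.0
```

Run:
```python
from h import *
p=grab("wrist"); s=p["st"]; print(s["time_s"],s["ee_pos"],s["ee_rot"],s["force"],s["gripper_width"])
np.savez("w1.npz",px=p["pixels"],pos=s["ee_pos"],rot=s["ee_rot"])
save(p,"j.png",None,1.55)
for q in("rack","rack_top","keeper_hinge","keeper_pin"):
  for d in spotter.landmark_of(p,q): print(q,np.round(d["position"],1),round(float(d["score"]),2),np.round(atz(p,d["position"],dict(rack=0,rack_top=60,keeper_hinge=110,keeper_pin=152)[q]),1))
```

```text
12.2 [ 551.87791049 -362.90109349  188.41981582] [-1.79949106e+02 -1.40613897e-01  1.02184909e+02] [ 0.68675894  1.64652647 -3.81490038] 21.95907770068578
```

View pics/j.png

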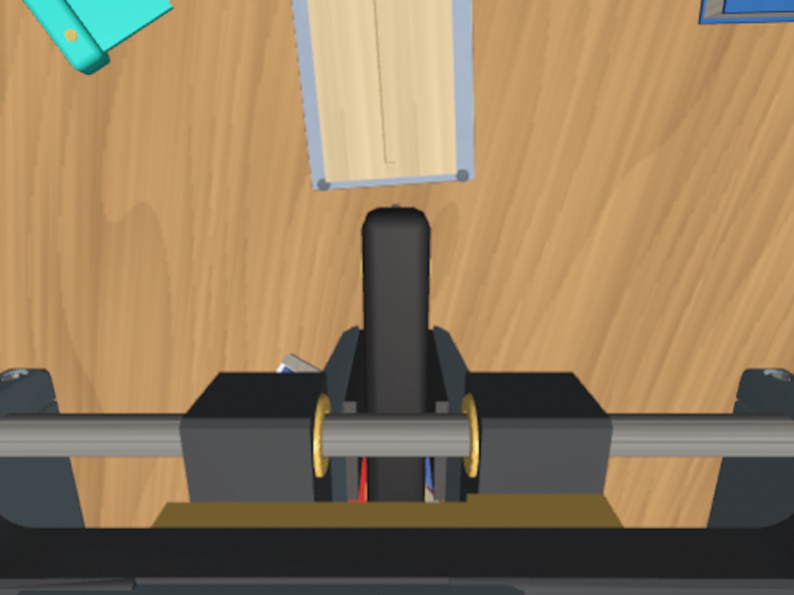

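The view shows the block's slot as a fine line from (243,0) to (250,104), with its end mark spanning columns 248–255. The held scraper is in front, with its handle at columns 234–277. I back off to get the whole slot in view, then rectify it.

Call:
{"method": "apply_moves", "body": {"delta_pos": [[0.08,-0.4,0],[0.08,-0.4,0],[0.08,-0.4,0],[0.08,-0.4,0],[0.08,-0.4,0]], "rot": [[0,0,0],[0,0,0],[0,0,0],[0,0,0],[0,0,0]], "hand": [0,0,0,0,0]}}

```text
time_s: 12.87
ee_pos: [561.2, -410.6, 190.1]
ee_rot: [180.0, -0.0, 102.2]
force: [-0.7, 0.6, -2.4]
gripper_width: 21.7
gripper_force: 45.0
```

```bash
cat >> h.py <<'E'
def rect(p,o,yaw,xs,ys,z):
    X,Y=np.meshgrid(xs,ys); c,s=np.cos(yaw),np.sin(yaw)
    W=np.stack([o[0]+c*X-s*Y,o[1]+s*X+c*Y,np.full(X.shape,float(z))],-1)
    uv=proj(p,W.reshape(-1,3)).reshape(*X.shape,2).astype(np.float32)
    return cv2.remap(p["pixels"],uv[...,0],uv[...,1],cv2.INTER_LINEAR)
E
python3 - <<'E'
from h import *
p=grab("wrist"); s=p["st"]; print(s["time_s"],s["ee_pos"],s["ee_rot"],s["force"])
xs=np.arange(-70,70.1,.5); ys=np.arange(-120,90,.5)
o=(522,-228)
best=[]
for deg in np.arange(9,15,.1):
    r=rect(p,o,np.radians(deg),xs,np.arange(-60,40,.5),60).astype(float).mean(2)
    pr=r.mean(0); best.append((np.abs(np.diff(pr)).max(),np.square(np.diff(pr)).sum(),deg))
best.sort(key=lambda b:-b[1]); print(best[:3]); yaw=np.radians(best[0][2])
r=rect(p,o,yaw,xs,ys,60); 
pr=r[120:320].astype(float).mean(2).mean(0)
print("xprof",[(x,round(v)) for x,v in zip(xs,pr) if -62<x<62][::1] if 0 else "")
d=np.diff(pr); i=np.argsort(-abs(d))[:24]; print("edges",sorted((xs[k]+.25,round(d[k],1)) for k in i))
print("slot region",[(float(x),round(float(v))) for x,v in zip(xs,pr) if -14<x<14])
# handle columns at a few rows
g=p["pixels"].max(2)
for row in(150,170,190): 
    c=np.where(g[row,200:310]<75)[0]+200; print(row,c.min(),c.max())
H=box((-11,11),(-65,65),(60,84)); Rt=Ro.from_euler('xyz',s["ee_rot"],degrees=True).as_matrix()
T=np.array([[0,1,0],[1,0,0],[0,0,-1.]]) # scraper->tool
q=proj(p,((H-[0,0,20.6])@T.T)@Rt.T+s["ee_pos"]); print(np.round(q).tolist())
out=cv2.cvtColor(r,cv2.COLOR_RGB2BGR)[::-1]; cv2.imwrite("pics/k.png",cv2.resize(out,None,fx=1.42,fy=1.42)); print(out.shape)
np.savez("w2.npz",r=r)
E
```

```text
12.8667 [ 561.17607066 -410.58373676  190.11407556] [ 1.79988933e+02 -4.42557691e-02  1.02243439e+02] [-0.70806174  0.58683033 -2.40680972]
[(np.float64(4.511666666666642), np.float64(209.2535527777781), np.float64(14.899999999999979)), (np.float64(4.555000000000007), np.float64(205.86738611111133), np.float64(14.79999999999998)), (np.float64(4.521666666666661), np.float64(199.7957777777785), np.float64(14.69999999999998))]
xprof 
edges [(np.float64(-61.75), np.float64(3.0)), (np.float64(-61.25), np.float64(4.3)), (np.float64(-60.75), np.float64(4.5)), (np.float64(-60.25), np.float64(3.6)), (np.float64(-59.75), np.float64(1.7)), (np.float64(-51.75), np.float64(1.5)), (np.float64(-51.25), np.float64(2.4)), (np.float64(-50.75), np.float64(2.2)), (np.float64(-10.25), np.float64(-1.8)), (np.float64(-9.75), np.float64(-2.8)), (np.float64(-9.25), np.float64(-2.3)), (np.float64(-7.75), np.float64(2.0)), (np.float64(-3.25), np.float64(-2.3)), (np.float64(-2.75), np.float64(-1.6)), (np.float64(-1.25), np.float64(2.6)), (np.float64(-0.75), np.float64(1.5)), (np.float64(39.25), np.float64(-2.0)
[... 423 characters left out ...]
, (-8.5, 94), (-8.0, 95), (-7.5, 97), (-7.0, 98), (-6.5, 98), (-6.0, 98), (-5.5, 98), (-5.0, 98), (-4.5, 98), (-4.0, 98), (-3.5, 97), (-3.0, 95), (-2.5, 93), (-2.0, 93), (-1.5, 94), (-1.0, 97), (-0.5, 98), (0.0, 98), (0.5, 98), (1.0, 97), (1.5, 96), (2.0, 96), (2.5, 95), (3.0, 94), (3.5, 94), (4.0, 94), (4.5, 94), (5.0, 94), (5.5, 95), (6.0, 95), (6.5, 95), (7.0, 95), (7.5, 95), (8.0, 95), (8.5, 94), (9.0, 94), (9.5, 94), (10.0, 93), (10.5, 94), (11.0, 93), (11.5, 93), (12.0, 93), (12.5, 93), (13.0, 93), (13.5, 93)]
150 234 276
170 234 276
190 235 275
[[237.0, 330.0], [234.0, 359.0], [233.0, 132.0], [229.0, 137.0], [270.0, 330.0], [272.0, 359.0], [273.0, 132.0], [276.0, 137.0]]
(420, 281, 3)
```

Run:
```python
from h import *
p=grab("wrist"); s=p["st"]; print(np.round(p["mount"],4).tolist(),s["ee_pos"],s["ee_rot"])
Rt=Ro.from_euler('xyz',s["ee_rot"],degrees=True).as_matrix()
print("tcp",proj(p,[s["ee_pos"],Rt@[65,0,-63]+s["ee_pos"],Rt@[40,0,-63]+s["ee_pos"]]))
xs=np.arange(-70,70.1,.25); best=[]
o=(522,-228)
for deg in np.arange(10,20,.1):
    r=rect(p,o,np.radians(deg),np.arange(-30,25,.25),np.arange(-60,60,.5),60).astype(float).mean(2)
    r-=cv2.GaussianBlur(r,(0,0),12); pr=r.mean(0); best.append((np.square(np.diff(pr)).sum(),deg))
best.sort(key=lambda b:-b[0]); print(best[:4]); yaw=np.radians(best[0][1])
ys=np.arange(-120,90,.5); r=rect(p,o,yaw,xs,ys,60); g=r.astype(float).mean(2)
for a,b in((-70,-20),(-20,20),(20,60)):
    k=(ys>=a)&(ys<b); pr=g[k].mean(0); hp=pr-cv2.GaussianBlur(pr[None],(0,0),12)[0]
    m=abs(xs)<20; j=np.argsort(hp[m])[:10]; d=np.diff(pr); i=np.argsort(-abs(d))[:14]
    print(a,b,"dark x",sorted(xs[m][j]),"edges",sorted((xs[t],round(d[t],1)) for t in i))
# along y: slot end
c=(xs>-8)&(xs<-3); pr=g[:,c].mean(1); d=np.diff(pr); i=np.argsort(-abs(d))[:16]; print("y edges",sorted((ys[t],round(d[t],1)) for t in i))
out=cv2.cvtColor(r,cv2.COLOR_RGB2BGR)[::-1]; cv2.imwrite("pics/k.png",cv2.resize(out,(562,600)))
```

```text
[[-0.0012, -0.9593, -0.2823, 81.4489], [1.0, -0.0011, -0.0005, 1.2843], [0.0002, -0.2823, 0.9593, -207.7242], [0.0, 0.0, 0.0, 1.0]] [ 561.15917231 -410.56684406  190.2827353 ] [ 1.79988097e+02 -2.47616536e-02  1.02255310e+02]
tcp [[253.44413322 216.68265578]
 [252.38975002 136.56103781]
 [252.57273806 187.69434272]]
[(np.float64(19.869369360501665), np.float64(15.59999999999998)), (np.float64(19.804152724866864), np.float64(15.69999999999998)), (np.float64(19.78385480106312), np.float64(15.49999999999998)), (np.float64(19.727198245683084), np.float64(15.79999999999998))]
-70 -20 dark x [np.float64(-9.5), np.float64(-9.25), np.float64(-9.0), np.float64(-8.75), np.float64(-8.5), np.float64(-3.25), np.float64(-3.0), np.float64(-2.75), np.float64(-2.5), np.float64(-2.25)] edges [(np.float64(-62.25), np.float64(4.0)), (np.float64(-62.0), np.float64(4.6)), (np.float64(-61.75), np.float64(4.5)), (np.float64(-61.5), np.float64(4.5)), (np.float64(-61.25), np.float64(4.6)), (np.float64(-61.0), np.float64(4.2)), (np.float64(-60.75), np.float64(3.4)), (np.float64(39.25), np.float64(-3.0)), (np.f
[... 1668 characters left out ...]
0), np.float64(0.0)), (np.float64(-66.75), np.float64(0.0))]
y edges [(np.float64(-82.5), np.float64(6.9)), (np.float64(-82.0), np.float64(20.7)), (np.float64(-81.5), np.float64(19.9)), (np.float64(-76.0), np.float64(-14.3)), (np.float64(-75.5), np.float64(-22.8)), (np.float64(-75.0), np.float64(-32.9)), (np.float64(-74.5), np.float64(-17.9)), (np.float64(-72.5), np.float64(11.0)), (np.float64(-72.0), np.float64(19.7)), (np.float64(-71.5), np.float64(26.0)), (np.float64(-71.0), np.float64(28.5)), (np.float64(-70.5), np.float64(15.6)), (np.float64(-70.0), np.float64(11.0)), (np.float64(-11.5), np.float64(-75.9)), (np.float64(-11.0), np.float64(-109.0)), (np.float64(-10.5), np.float64(-11.0))]
```

View pics/k.png

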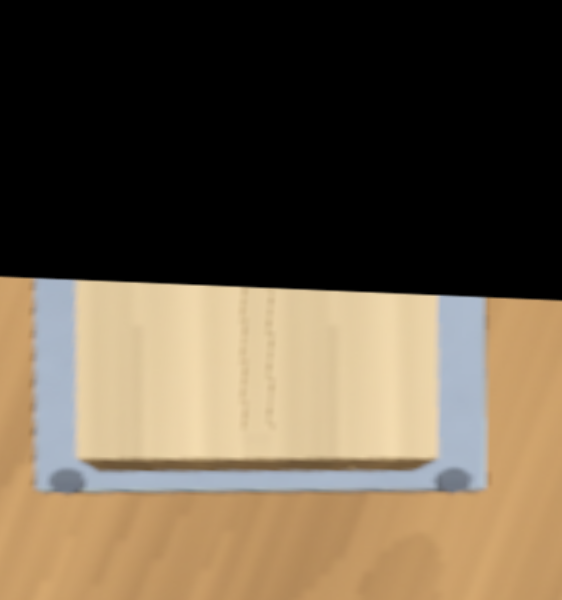

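The rectified view shows the block from -51 to +39.5, the slot lines at -9.1 and -2.6, yaw 15.6° and the slot's -y end at -60.5. The two centres agree, and 91 and 6.5 mm match the given 90 and 7 mm. Corrected by the hand-centre bias seen in the same camera, the slot centre is about (514.2, -226.9).

Call:
{"method": "apply_moves", "body": {"delta_pos": [[-0.06,0.25,0],[-0.12,0.5,0],[-0.195,0.76,0],[-0.195,0.76,0]], "rot": [[0,0,0.039],[0,0,0.039],[0,0,0.039],[0,0,0.039]], "hand": [0,0,0,0]}}

```text
time_s: 13.3
ee_pos: [535.5, -313.8, 190.6]
ee_rot: [-179.9, -0.3, 105.8]
force: [-0.4, -0.1, -3.9]
gripper_width: 21.9
gripper_force: 45.0
```

Call:
{"method": "apply_moves", "body": {"delta_pos": [[-0.06,0.25,-0.2],[-0.12,0.5,-0.4],[-0.195,0.76,-0.6],[-0.195,0.76,-0.7],[-0.195,0.76,-0.7],[-0.195,0.76,-0.7],[-0.195,0.76,-0.7],[-0.195,0.76,-0.7]], "rot": [[0,0,0],[0,0,0],[0,0,0],[0,0,0],[0,0,0],[0,0,0],[0,0,0],[0,0,0]], "hand": [0,0,0,0,0,0,0,0]}}

```text
time_s: 13.97
ee_pos: [515.9, -230.7, 107.7]
ee_rot: [179.8, 0.2, 105.5]
force: [0.3, -0.7, -3.5]
gripper_width: 21.6
gripper_force: 45.0
```

Run:
```python
from h import *
s=env.state(); print(s["time_s"],s["ee_pos"],s["ee_rot"],s["force"],s["torque"])
```

```text
13.9667 [ 515.89648596 -230.65332134  107.66116628] [1.79827883e+02 1.53658924e-01 1.05518243e+02] [ 0.33804571 -0.65410804 -3.50441115] [-0.07818203 -0.00938352  0.05755359]
```

Call:
{"method": "apply_moves", "body": {"delta_pos": [[-0.012,0.021,-0.05],[-0.012,0.021,-0.1],[-0.012,0.021,-0.15],[-0.012,0.021,-0.19],[-0.012,0.021,-0.2],[-0.012,0.021,-0.22],[-0.012,0.021,-0.24],[-0.012,0.021,-0.255],[-0.012,0.021,-0.255]], "rot": [[0,0,0],[0,0,0],[0,0,0],[0,0,0],[0,0,0],[0,0,0],[0,0,0],[0,0,0],[0,0,0]], "hand": [0,0,0,0,0,0,0,0,0]}}

```text
time_s: 14.72
ee_pos: [512.8, -226.8, 74.7]
ee_rot: [-180.0, -0.0, 105.6]
force: [0.5, 1.1, -3.2]
gripper_width: 21.9
gripper_force: 45.0
```

Run:
```python
from h import *
s=env.state(); print(s["time_s"],s["ee_pos"],s["ee_rot"],s["force"],s["torque"])
```

```text
14.7167 [ 512.77594325 -226.77081594   74.72207657] [-1.79983028e+02 -2.35096847e-02  1.05558354e+02] [ 0.54952614  1.05428855 -3.21131285] [-0.06000649  0.024879    0.01626196]
```

Call:
{"method": "apply_moves", "body": {"delta_pos": [[0,0,-0.03],[0,0,-0.06],[0,0,-0.09],[0,0,-0.09]], "rot": [[0,0,0],[0,0,0],[0,0,0],[0,0,0]], "hand": [0,0,0,0]}}

```text
time_s: 15.05
ee_pos: [512.7, -226.7, 63.7]
ee_rot: [-180.0, -0.0, 105.6]
force: [0.4, 0.2, -4.8]
gripper_width: 21.7
gripper_force: 45.0
```

Call:
{"method": "apply_moves", "body": {"delta_pos": [[0,0,-0.03],[0,0,-0.06],[0,0,-0.09],[0,0,-0.12],[0,0,-0.12]], "rot": [[0,0,0],[0,0,0],[0,0,0],[0,0,0],[0,0,0]], "hand": [0,0,0,0,0]}}

```text
time_s: 15.47
ee_pos: [512.7, -226.7, 49.3]
ee_rot: [-180.0, -0.0, 105.6]
force: [0.9, -0.4, -3.2]
gripper_width: 21.9
gripper_force: 45.0
```

Run:
```python
from h import *
s=env.state(); print(s["time_s"],s["ee_pos"],s["ee_rot"],s["force"],s["torque"])
p=grab("wrist"); p["st"]=s
for q in("keeper_hinge","keeper_pin","rack"):
  for d in spotter.landmark_of(p,q): print(q,np.round(d["position"],1),round(float(d["score"]),2),np.round(atz(p,d["position"],dict(rack=0,keeper_hinge=110,keeper_pin=152)[q]),1))
```

```text
15.4667 [ 512.72746251 -226.68597905   49.34166471] [-1.79976621e+02 -3.31653331e-02  1.05559029e+02] [ 0.92748464 -0.35411534 -3.16520646] [-0.02896672 -0.04501253 -0.00906   ]
keeper_hinge [263.2  78.9] 0.87 [ 493.3 -138.1  110. ]
```

Call:
{"method": "apply_moves", "body": {"delta_pos": [[0,0,-0.02],[0,0,-0.04],[0,0,-0.055],[0,0,-0.055],[0,0,-0.055]], "rot": [[0,0,0],[0,0,0],[0,0,0],[0,0,0],[0,0,0]], "hand": [0,0,0,0,0]}}

```text
time_s: 16.08
ee_pos: [512.8, -226.8, 43.4]
ee_rot: [-180.0, -0.0, 105.6]
force: [0.4, 0.1, -2.1]
gripper_width: 22.2
gripper_force: 45.0
```

Call:
{"method": "apply_moves", "body": {"delta_pos": [[0,0,-0.01],[0,0,-0.02],[0,0,-0.02]], "rot": [[0,0,0],[0,0,0],[0,0,0]], "hand": [0,0,0]}}

```text
time_s: 16.33
ee_pos: [512.9, -226.9, 41.3]
ee_rot: [180.0, 0.0, 105.6]
force: [0.4, -0.2, -2.8]
gripper_width: 21.7
gripper_force: 45.0
```

Call:
{"method": "apply_moves", "body": {"delta_pos": [[0,0,-0.01],[0,0,-0.02],[0,0,-0.02]], "rot": [[0,0,0],[0,0,0],[0,0,0]], "hand": [0,0,0]}}

```text
time_s: 16.58
ee_pos: [513.1, -227.0, 41.2]
ee_rot: [180.0, 0.0, 105.6]
force: [-3.7, 1.5, 12.6]
gripper_width: 21.8
gripper_force: 45.0
```

The blade bottomed out at TCP z 41.2, as expected, with about 15 N. I release and rise.

Call:
{"method": "apply_moves", "body": {"delta_pos": [[0,0,0.01],[0,0,0.01],[0,0,0.01],[0,0,0.01],[0,0,0.01],[0,0,0.01],[0,0,0.01],[0,0,0.01]], "rot": [[0,0,0],[0,0,0],[0,0,0],[0,0,0],[0,0,0],[0,0,0],[0,0,0],[0,0,0]], "hand": [0.7,0.7,0.7,0.7,0.7,0.7,0.7,0.7]}}

```text
time_s: 17.25
ee_pos: [512.9, -226.8, 39.8]
ee_rot: [-180.0, -0.0, 105.6]
force: [0.3, 0.1, 0.7]
gripper_width: 63.9
gripper_force: 0.0
```

Call:
{"method": "apply_moves", "body": {"delta_pos": [[0,0,0.08],[0,0,0.2],[0,0,0.4],[0,0,0.6],[0,0,0.8],[0,0,1],[0,0,1]], "rot": [[0,0,0],[0,0,0],[0,0,0],[0,0,0],[0,0,0],[0,0,0],[0,0,0]], "hand": [0.7,0.7,0.7,0.7,0.7,0.7,0.7]}}

```text
time_s: 17.83
ee_pos: [515.9, -228.2, 165.9]
ee_rot: [179.5, 0.4, 105.6]
force: [0.9, 0.3, -0.3]
gripper_width: 64.6
gripper_force: 0.0
```

Call:
{"method": "apply_moves", "body": {"delta_pos": [[-0.1,-0.3,0.3],[-0.2,-0.6,0.6],[-0.3,-0.6,0.6],[-0.3,-0.6,0.6],[-0.3,-0.6,0.6]], "rot": [[0,0,0],[0,0,0],[0,0,0],[0,0,0],[0,0,0]], "hand": [0.3,0.3,0.3,0.3,0.3]}}

```text
time_s: 18.25
ee_pos: [476.6, -299.4, 232.7]
ee_rot: [179.9, 0.0, 105.4]
force: [-0.4, 0.2, -0.2]
gripper_width: 33.6
gripper_force: 0.0
```

Run:
```python
from h import *
p=grab("wrist"); s=p["st"]; print(s["time_s"],s["ee_pos"],s["ee_rot"],s["force"],s["gripper_width"],s["qpos"][5])
save(p,"l.png")
for q in("keeper_hinge","keeper_pin","scraper"):
  for d in spotter.landmark_of(p,q): print(q,np.round(d["position"],1),round(float(d["score"]),2),np.round(atz(p,d["position"],dict(scraper=20,keeper_hinge=110,keeper_pin=152)[q]),1))
for q in("keeper","scraper"):
  for d in spotter.trace(p,q): print(q,np.round(d["box"]),d["score"])
# scraper upright check: predicted handle vs dark pixels
R=Ro.from_euler('z',15.6,degrees=True).as_matrix(); H=box((-11,11),(-65,65),(60,84))
q=proj(p,H@R.T+[512.5,-225.7,20]); print(np.round(q).tolist())
for d in spotter.trace(p,"scraper")[:1]:
    m=d["mask"]&(p["pixels"].max(2)<75); ys,xs=np.nonzero(m); print([(int(y),int(xs[ys==y].min()),int(xs[ys==y].max())) for y in np.unique(ys)[::12]])
```

```text
18.25 [ 476.57612    -299.40523268  232.69661158] [1.79915630e+02 4.69160709e-02 1.05436559e+02] [-0.37724812  0.23032211 -0.21213565] 33.62014053964273 -48.774153742741916
keeper_pin [217.1   2.6] 0.97 [ 405.2 -153.9  152. ]
scraper [292.  110.6] 0.95 [ 507.6 -220.6   20. ]
scraper [155.7  34.5] 0.66 [ 316.3 -178.    20. ]
scraper [310.3  24.7] 0.31 [ 498.8 -116.3   20. ]
keeper [271.  19. 120.  37.] 0.78
scraper [305. 115.  27. 123.] 0.67
scraper [125.  54. 111. 107.] 0.67
[[290.0, 173.0], [292.0, 178.0], [293.0, 57.0], [296.0, 54.0], [308.0, 173.0], [311.0, 178.0], [313.0, 57.0], [318.0, 53.0]]
[(57, 301, 314), (69, 296, 316), (81, 295, 315), (93, 295, 315), (105, 294, 314), (117, 294, 314), (129, 294, 313), (141, 293, 312), (153, 293, 312), (165, 292, 311), (177, 297, 307)]
```

The scraper stands where predicted: handle at columns 292–316 and rows 57–177, against a model of 290–318 and 53–178. Now a better view of the keeper.

Call:
{"method": "apply_moves", "body": {"delta_pos": [[-0.1,-0.3,0],[-0.3,-0.6,0],[-0.3,-0.6,0],[-0.3,-0.6,0],[-0.3,-0.6,0]], "rot": [[0,0,0],[0,0,0],[0,0,0],[0,0,0],[0,0,0]], "hand": [0.3,0.3,0.3,0.3,0.3]}}

```text
time_s: 19.02
ee_pos: [441.1, -370.3, 231.6]
ee_rot: [180.0, -0.1, 105.5]
force: [1.3, 1.0, 0.9]
gripper_width: 27.4
gripper_force: 0.0
```

Run:
```python
from h import *
for n in("wrist","top"):
  p=grab(n); s=p["st"]; print(n,s["time_s"],s["ee_pos"],s["ee_rot"])
  for q in("keeper_hinge","keeper_pin"):
    for d in spotter.landmark_of(p,q): print(q,np.round(d["position"],1),round(float(d["score"]),2),np.round(atz(p,d["position"],dict(keeper_hinge=110,keeper_pin=152)[q]),1))
  R=Ro.from_euler('z',15.6,degrees=True).as_matrix(); print("hinge est from scraper",R@[1.8,92,110]+[512.5,-225.7,0])
```

```text
wrist 19.0167 [ 441.05143554 -370.27231312  231.5829328 ] [ 1.79984803e+02 -7.05557323e-02  1.05534157e+02]
hinge est from scraper [ 489.49306912 -136.60498818  110.        ]
top 19.1667 [ 441.56179568 -369.71898227  231.93305179] [ 1.79981843e+02 -2.09657271e-02  1.05646642e+02]
keeper_hinge [339.5 230.8] 0.55 [ 494.8 -143.5  110. ]
keeper_pin [346.8 264.4] 0.95 [ 414.2 -149.3  152. ]
keeper_pin [274.5 252. ] 0.63 [443.2  19.8 152. ]
hinge est from scraper [ 489.49306912 -136.60498818  110.        ]
```

Call:
{"method": "apply_moves", "body": {"delta_pos": [[-0.05,0.3,0],[-0.1,0.6,0],[-0.146,0.909,0],[-0.146,0.909,0]], "rot": [[0,0,-0.26],[0,0,-0.26],[0,0,-0.26],[0,0,-0.26]], "hand": [0.75,0.75,0.75,0.75]}}

```text
time_s: 19.65
ee_pos: [421.9, -255.9, 232.4]
ee_rot: [-179.9, -0.2, 83.2]
force: [-0.4, 0.4, -0.3]
gripper_width: 50.9
gripper_force: 0.0
```

Call:
{"method": "apply_moves", "body": {"delta_pos": [[-0.05,0.3,0],[-0.1,0.6,0],[-0.146,0.909,0],[-0.146,0.909,-0.2],[-0.146,0.909,-0.2]], "rot": [[0,0,-0.26],[0,0,-0.26],[0,0,-0.26],[0,0,-0.26],[0,0,-0.26]], "hand": [0.75,0.75,0.75,0.75,0.75]}}

```text
time_s: 20.07
ee_pos: [403.6, -150.2, 205.7]
ee_rot: [-179.7, 0.0, 61.1]
force: [-0.4, -0.2, -0.1]
gripper_width: 68.3
gripper_force: 0.0
```

Run:
```python
from h import *
p=grab("wrist"); s=p["st"]; print(s["time_s"],s["ee_pos"],s["ee_rot"],s["gripper_width"],s["qpos"])
np.savez("w3.npz",px=p["pixels"]); save(p,"m.png")
print("pin pred",proj(p,[[406,-152,152],[406,-152,118]]))
for q in("keeper_hinge","keeper_pin"):
    for d in spotter.landmark_of(p,q): print(q,np.round(d["position"],1),round(float(d["score"]),2),np.round(atz(p,d["position"],dict(keeper_hinge=110,keeper_pin=152)[q]),1))
for d in spotter.trace(p,"keeper"): print(d["box"],d["score"])
```

```text
20.0667 [ 403.64369303 -150.18195639  205.71606712] [-1.79718944e+02  3.69069515e-02  6.10922648e+01] 68.33895551356777 [-2.19364303e+01  4.23200482e+00  1.03810173e+02 -2.64760450e-03
  7.22412791e+01  6.97220915e+00]
pin pred [[258.7085152  195.67207187]
 [258.49982807 185.4766293 ]]
keeper_hinge [330.2 131.1] 0.71 [ 493.  -139.5  110. ]
keeper_hinge [215.7  25.5] 0.26 [443.   -5.3 110. ]
keeper_pin [260.  196.3] 0.56 [ 406.7 -153.1  152. ]
[297.4, 158.0, 98.1, 89.8] 0.62
```

The pin is confirmed at pixel (260,196), world (406.5,-152.5), and the hinge at about (491.5,-138.8). I lower the open fingers around the pin.

Call:
{"method": "apply_moves", "body": {"delta_pos": [[0,0,-0.2],[0,0,-0.45],[0,0,-0.65],[0,0,-0.8],[0,0,-0.9],[0,0,-0.96],[0,0,-0.96]], "rot": [[0,0,0],[0,0,0],[0,0,0],[0,0,0],[0,0,0],[0,0,0],[0,0,0]], "hand": [0.75,0.75,0.75,0.75,0.75,0.75,0.75]}}

```text
time_s: 20.85
ee_pos: [405.6, -153.3, 92.0]
ee_rot: [-179.9, 0.0, 60.8]
force: [-1.0, 0.1, 0.1]
gripper_width: 68.2
gripper_force: 0.0
```

Call:
{"method": "apply_moves", "body": {"delta_pos": [[0,0,0],[0,0,0],[0,0,0],[0,0,0],[0,0,0],[0,0,0],[0,0,0],[0,0,0],[0,0,0],[0,0,0]], "rot": [[0,0,0],[0,0,0],[0,0,0],[0,0,0],[0,0,0],[0,0,0],[0,0,0],[0,0,0],[0,0,0],[0,0,0]], "hand": [0.1,0.1,0.1,0.1,0.1,0.1,0.1,0.1,0.1,0.1], "newtons": 10}}

```text
time_s: 21.68
ee_pos: [407.1, -153.0, 92.9]
ee_rot: [179.8, -0.0, 60.9]
force: [4.2, -1.6, -2.9]
gripper_width: 13.9
gripper_force: 10.0
```

Call:
{"method": "apply_moves", "body": {"delta_pos": [[0.024,-0.095,0],[0.057,-0.183,0],[0.1,-0.264,0],[0.156,-0.339,0],[0.22,-0.406,0],[0.292,-0.464,0],[0.292,-0.464,0]], "rot": [[0,0,0],[0,0,0],[0,0,0],[0,0,0],[0,0,0],[0,0,0],[0,0,0]], "hand": [0.1,0.1,0.1,0.1,0.1,0.1,0.1]}}

```text
time_s: 22.27
ee_pos: [440.9, -211.6, 92.6]
ee_rot: [-180.0, 0.2, 60.9]
force: [-2.2, -5.1, 2.0]
gripper_width: 13.6
gripper_force: 10.0
```

Call:
{"method": "apply_moves", "body": {"delta_pos": [[0.08,-0.048,0],[0.164,-0.086,0],[0.253,-0.112,0],[0.345,-0.126,0],[0.437,-0.127,0],[0.5,-0.122,0],[0.53,-0.117,0],[0.57,-0.11,0],[0.57,-0.11,0]], "rot": [[0,0,0],[0,0,0],[0,0,0],[0,0,0],[0,0,0],[0,0,0],[0,0,0],[0,0,0],[0,0,0]], "hand": [0.1,0.1,0.1,0.1,0.1,0.1,0.1,0.1,0.1]}}

```text
time_s: 23.02
ee_pos: [510.3, -221.7, 92.5]
ee_rot: [179.9, 0.0, 60.9]
force: [-1.0, -1.8, -1.3]
gripper_width: 13.6
gripper_force: 10.0
```

Call:
{"method": "apply_moves", "body": {"delta_pos": [[0.016,0.004,0],[0.032,0.009,0],[0.045,0.012,0],[0.045,0.012,0]], "rot": [[0,0,0],[0,0,0],[0,0,0],[0,0,0]], "hand": [0.1,0.1,0.1,0.1]}}

```text
time_s: 23.35
ee_pos: [513.6, -220.5, 92.5]
ee_rot: [-179.9, 0.1, 60.9]
force: [-4.7, -4.3, -2.1]
gripper_width: 13.5
gripper_force: 10.0
```

Call:
{"method": "apply_moves", "body": {"delta_pos": [[0.016,0.004,0],[0.03,0.008,0],[0.03,0.008,0]], "rot": [[0,0,0],[0,0,0],[0,0,0]], "hand": [0.1,0.1,0.1]}}

```text
time_s: 23.6
ee_pos: [513.5, -220.4, 92.4]
ee_rot: [-179.6, 0.4, 60.9]
force: [-12.9, -8.7, 3.1]
gripper_width: 13.5
gripper_force: 10.0
```

Call:
{"method": "apply_moves", "body": {"delta_pos": [[0.015,0.004,0],[0.015,0.004,0],[0.015,0.004,0]], "rot": [[0,0,0],[0,0,0],[0,0,0]], "hand": [0.1,0.1,0.1]}}

```text
time_s: 23.85
ee_pos: [513.8, -219.7, 92.3]
ee_rot: [-179.4, 0.4, 60.9]
force: [-16.5, -8.1, 4.6]
gripper_width: 13.6
gripper_force: 10.0
```

Call:
{"method": "apply_moves", "body": {"delta_pos": [[0,0,0],[0,0,0],[0,0,0],[0,0,0],[0,0,0],[0,0,0]], "rot": [[0,0,0],[0,0,0],[0,0,0],[0,0,0],[0,0,0],[0,0,0]], "hand": [0.55,0.55,0.55,0.55,0.55,0.55]}}

```text
time_s: 24.35
ee_pos: [520.7, -218.4, 93.0]
ee_rot: [179.9, -0.0, 60.9]
force: [-0.4, 0.3, 0.9]
gripper_width: 49.6
gripper_force: 0.0
```

Call:
{"method": "apply_moves", "body": {"delta_pos": [[0,0,0.1],[0,0,0.3],[0,0,0.5],[0,0,0.7],[0,0,0.9],[0,0,1],[0,0,1]], "rot": [[0,0,0],[0,0,0],[0,0,0],[0,0,0],[0,0,0],[0,0,0],[0,0,0]], "hand": [0.55,0.55,0.55,0.55,0.55,0.55,0.55]}}

```text
time_s: 24.93
ee_pos: [522.2, -219.3, 216.2]
ee_rot: [179.6, -0.1, 60.9]
force: [0.2, 0.4, 0.2]
gripper_width: 50.3
gripper_force: 0.0
```

Call:
{"method": "apply_moves", "body": {"delta_pos": [[-0.2,-0.3,0],[-0.4,-0.6,0.1],[-0.4,-0.9,0.1],[-0.4,-0.9,0.1],[-0.4,-0.9,0.1]], "rot": [[0,0,0.3],[0,0,0.3],[0,0,0.3],[0,0,0.3],[0,0,0.3]], "hand": [0.55,0.55,0.55,0.55,0.55]}}

```text
time_s: 25.35
ee_pos: [471.2, -328.5, 223.4]
ee_rot: [-179.9, -0.0, 86.5]
force: [0.1, 1.6, 0.8]
gripper_width: 50.3
gripper_force: 0.0
```

Run:
```python
from h import *
p=grab("wrist"); s=p["st"]; print(s["time_s"],s["ee_pos"],s["ee_rot"],s["force"])
R=Ro.from_euler('z',15.6,degrees=True).as_matrix()
print("pred shut pin",proj(p,[[514.2,-220.5,152]]),"hinge",proj(p,[[491.3,-138.6,118]]))
for q in("keeper_pin","keeper_hinge","scraper"):
    for d in spotter.landmark_of(p,q): print(q,np.round(d["position"],1),round(float(d["score"]),2),np.round(atz(p,d["position"],dict(keeper_hinge=110,keeper_pin=152,scraper=20)[q]),1))
for q in("keeper","scraper"):
    for d in spotter.trace(p,q): print(q,np.round(d["box"]),round(float(d["score"]),2))
q=proj(p,box((-11,11),(-65,65),(60,84))@R.T+[512.5,-225.7,20]); print("handle box pred",q.min(0),q.max(0))
for n in("top","scene"):
  p=grab(n)
  for q in("jar","book","brush","keeper_pin"):
    print(n,q,[(np.round(d["position"]).tolist(),round(float(d["score"]),2)) for d in spotter.landmark_of(p,q)][:2])
```

```text
25.35 [ 471.18116968 -328.51019358  223.43325626] [-1.79932260e+02 -3.76848520e-02  8.65461784e+01] [0.09188595 1.63525568 0.80887798]
pred shut pin [[296.97819932  64.91689137]] hinge [[263.91609995 -28.69502085]]
keeper_pin [296.5  64.9] 0.78 [ 513.8 -220.5  152. ]
scraper [125.1  45.4] 0.88 [ 320.8 -172.6   20. ]
scraper [281.4  78.7] 0.57 [ 511.6 -223.    20. ]
keeper [284.  40.  45.  80.] 0.63
scraper [288.  76.  60. 126.] 0.78
scraper [ 98.  72. 121. 118.] 0.59
handle box pred [257.68088493   2.64636206] [317.36594334 140.80483762]
top jar []
top book [([288.0, 133.0], 0.71)]
top brush [([276.0, 199.0], 0.82)]
top keeper_pin [([377.0, 223.0], 0.79), ([359.0, 224.0], 0.28)]
scene jar [([270.0, 200.0], 0.75)]
scene book [([178.0, 269.0], 0.69)]
scene brush [([238.0, 229.0], 0.92)]
scene keeper_pin [([183.0, 141.0], 0.83), ([183.0, 182.0], 0.66)]
```

The pin is at the predicted shut position (513.8,-220.5), the scraper is home and the bystanders haven't moved.

```bash
python3 -c "
from workcell import env
print(env.job_done())"
```

```text
the job is handed in; nothing more can be done
None
```

The job is handed in at about 25 s of the 64 s: the scraper is fully home and upright in the slot, the keeper bar is shut on its stop over the handle, and the book, jar and brush were not touched.

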